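# Gauge a guide post: GO, then NO-GO, then into the passed rack

### The job

Check the guide post in the white rack with the snap gauge: holding it upright by its red cap, push it into the open mouth and through the GO gap (green dot), then try the NO-GO gap (red dot) behind it, sliding on until it stops the post and leaning on it with a light, steady push of about half a kilogram for a second, never as much as one kilogram. Then take the post out and stand it fully home in either free hole of the green rack for passed posts, without disturbing anything else on the bench.

Things in the scene. Friction and masses are not known exactly. Their poses are not given: they have to be found in the camera images.
- post: The post to check: plain steel shaft 22 mm diameter, 75 mm long with a 2 mm chamfer at its foot, and above it a red plastic protector cap 28 mm diameter, 35 mm high (total 110 mm, 0.17 to 0.34 kg). Origin: centre of its foot; z along its axis, up. It starts upright in the middle hole of the white rack. Grip it by the cap.
- post_cap (a point): Middle of the post's red cap, 92.5 mm above its foot: where to grip it.
- gauge: Limit snap gauge: green C-shaped frame lying level in a fixed, rigid grey bench stand. Origin: at table height below the middle of the GO gap; x into the throat (push direction, mouth to bow), y across the gaps towards the fixed anvil. Frame and anvils at 63 to 77 mm height; clamp knob on the bow (x 95 to 131 mm) 96 mm high; stand's foot, 20 mm high, at x 45 to 165, y -55 to 55 mm.
- mouth (a point): Open mouth of the gauge, 70 mm above the table, 24 mm in front of the middle of the GO gap, axes as the gauge's. Only the fixed anvil (at y = +11.5 mm) stands beside it: the post can be lowered here from above. Hang the post with its foot about 35 mm above the table (15 to 55 mm will do), cap above the frame.
- anvil_face (a point): Fixed anvil: one flat steel face 12 mm high, common to both gaps, at y = +11.5 mm, reaching from x = -28 to +74 mm of the gauge. This point: on the face beside the GO gap's middle, 70 mm high. The post slides along it.
- go_gap (a point): Middle of the GO gap, 70 mm above the table, axes as the gauge's. The gap is 23 mm wide (y -11.5 to +11.5 mm) and 14 mm long (x -7 to +7 mm; the GO anvil's edge is rounded 1.5 mm): a good 22 mm post slides through it upright, lying lightly on the fixed anvil.
- go_anvil: GO anvil: round steel button 14 mm diameter facing the fixed anvil across the gap, green dot on the arm beside it. The arm (y -33 to -57 mm) begins at x = -14 mm. Origin as the gauge's.
- nogo_track: Slotted track in the gauge's arm with the NO-GO anvil clamped in it (red dot), 34 to 55 mm behind the GO anvil: where is not measured, feel for it. The NO-GO gap is 19.5 mm: its edge stops a good post with its axis 12 to 15 mm short of the anvil's middle. Rigid. 2 N or more on the anvil is a trial, over 10 N is forcing; it wedges and may feel 1.5 times the push. Origin as gauge.
- incoming_rack: White plastic rack 64 x 210 x 50 mm, fixed, three holes 24 mm diameter, 40 mm deep, in a row along its y, 70 mm apart. Origin: centre of its underside. The post to check stands in the middle hole, its foot 10 mm above the table, 35 mm of shaft and the cap showing.
- passed_rack: Green plastic rack for passed posts, same sizes as the white one, fixed. Origin: centre of its underside; holes at y = -70, 0 and +70 mm.
- slot0 (a point): Floor of the green rack's hole at y = -70 mm, 10 mm above the table: already taken by a passed post.
- slot1 (a point): Floor of the green rack's middle hole (free), 10 mm above the table, 40 mm below the rack's top; hole 24 mm diameter with a 2 mm chamfer at the mouth.
- slot2 (a point): Floor of the green rack's hole at y = +70 mm (free), otherwise as slot1.
- passed_post: A post like the other, already passed, standing in the green rack's hole slot0. Leave it.
- caliper: Digital caliper lying on the mat, about 230 x 75 x 14 mm. Leave it.
- dish: Small glass cup, 56 mm diameter, 35 mm high. Leave it.
- driver: Screwdriver with orange handle, 170 mm long, lying. Leave it.
- cover_plate: Aluminium cover plate 100 x 100 x 5 mm lying flat. Leave it.
- standoff: Brass standoff, 14 mm diameter, 30 mm high, standing. Leave it.
Things that resemble listed ones, but are neither listed nor needed, are in the scene too. What is shaped like the passed_post but blue is not meant.

How it is judged:
On the way, in this order (a step that is already met when the one before it is completed fails the run):
1. the post stands upright in front of the GO gap at gauging height (its bare shaft level with the anvils) (x of post in the frame of go_gap between -0.05 and -0.012 m and y of post in the frame of go_gap between -0.03 and 0.012 m and z of post in the frame of go_gap between -0.062 and -0.012 m and angle between post's own z axis and vertical below 0.12 rad), for 0.1 s.
2. the post is pushed into the GO gap, between the GO anvil and the fixed anvil (x of post in the frame of go_gap between -0.005 and 0.006 m and y of post in the frame of go_gap between -0.003 and 0.003 m and z of post in the frame of go_gap between -0.062 and -0.012 m and angle between post's own z axis and vertical below 0.12 rad), for 0.05 s.
3. beyond the GO gap, the post is held against the NO-GO anvil with more than 2 N for 0.6 s and is stopped (x of post in the frame of go_gap between 0.012 and 0.046 m and y of post in the frame of go_gap between -0.005 and 0.005 m and z of post in the frame of go_gap between -0.062 and -0.012 m and angle between post's own z axis and vertical below 0.12 rad and contact force between post and nogo_track above 2 N and linear speed of post below 0.01 m/s), for 0.6 s.
At the end, for the whole second after the job is handed in: The post stands upright (within 5 degrees) in one of the two free holes of the green rack, its foot within 4 mm of the hole's floor and axis, released and at rest; the passed post still stands in its own hole (((horizontal distance between post and slot1 below 0.004 m and z of post in the frame of slot1 below 0.004 m) or (horizontal distance between post and slot2 below 0.004 m and z of post in the frame of slot2 below 0.004 m)) and angle between each of post, passed_post's own z axis and vertical below 0.09 rad and linear speed of post below 0.02 m/s and horizontal distance between passed_post and slot0 below 0.004 m); the robot touches nothing.
It fails at once if the post or the gauge is forced: the post bears on the NO-GO anvil with more than 10 N (contact force between post and nogo_track above 10 N).
It fails at once if the post bears on the gauge with more than 20 N anywhere (contact force between post and gauge above 20 N).
It fails at once if the post goes through the NO-GO gap or is put down behind it (x of post in the frame of go_gap between 0.049 and 0.08 m and y of post in the frame of go_gap between -0.012 and 0.012 m and z of post in the frame of go_gap between -0.062 and -0.012 m and angle between post's own z axis and vertical below 0.12 rad).
It fails at once if the gripper or arm presses on the gauge with more than 15 N (contact force between any of the fingers, the arm and gauge above 15 N).
It fails at once if a bystander is moved by more than 15 mm (distance of any of passed_post, caliper, dish, driver, cover_plate, standoff from where it was at the start of the episode above 0.015 m).
It also fails if it takes over 66 s, if anything falls off the work surface, if the arm or the gripper's body presses on something with over 40 N, if the wrist force passes 120 N, or if a joint passes its speed limit or range.

### The arm

A 7-joint arm with a two-finger parallel gripper is mounted at the origin on the work surface. World frame = base frame: x ahead of the robot, y to its left, z up, the work surface at z = 0. Lengths are in m, angles in rad, forces in N, time in s.
With the tool pointing down it reaches from about 0.425 to 0.875 m from the base axis. Payload 4.7 kg.
Tool frame: the origin (TCP) lies midway between the tips of the shut fingers; the grasp point (between the pads) lies 19 mm behind it; z points along the fingers, y is the line along which they close (so a half turn about z gives the same grasp; the last joint's range is limited). The gripper opens to 87 mm and grips with 3 to 60 N. Pads are 19 mm wide; open, the fingers measure 117 mm over their backs; the gripper's body (75 mm by 190 mm) begins 51 mm behind the grasp point.
Start: joints at [-1.317, 0.321, -0.07, 1.45, 0.023, 1.371, -0.057], TCP at [0.154, 0.631, 0.223] pointing down, gripper open.
Joint ranges: [-2.86, 2.86], [-0.3, 2.09], [-1.38, 1.24], [0.06, 2.45], [-1.56, 4.7], [0.09, 2.05], [-2.69, 2.69]. Speed limits (rad/s): [2.57, 2.57, 3.14, 3.14, 3.14, 3.14, 3.14].

### API

Orientations are given as a rotation vector (axis times angle).
In Python, from bench import ctrl, get_image, calibration gives the robot as it stands.
- The arm moves only by the tool apply_moves, never from a script. Its arguments are lists of equal length, an entry for each row: "dp": the shift along the tool's x, y, z in m, a list of three; "twist": the turn, a rotation vector about the tool's x, y, z in rad, a list of three; "fingers": the closure, from 0 (fully open) to 1 (shut). In form: {"dp": [[dx, dy, dz], ...], "twist": [[ax, ay, az], ...], "fingers": [fingers, ...]}. A call has 1 to 10 rows; each row shifts and turns the commanded pose from where the row before left it, along the tool's axes as they then stand; what a row does not reach is not made up. A row lasts 1/10 s, in which the tool goes at most 50 mm and 8.59 degrees, less where a joint would pass 70% of its speed; a pose out of reach is approached as far as the arm can. A call is refused whole if a number of a shift passes 0.05 or a number of a turn 0.15, either way. A call with a gripper value outside its range is refused whole. The fingers move at their own pace and stop on an object; "newtons" is the grip in N (left out, the last holds). Time passes only in rows, so rows that do not move let the fingers close. It gives the time, the measured TCP pose, the force, the opening and the grip force at its end, in the units of the state.
- ctrl.get_state(): the state, without advancing time (a new reading comes with each control period).
- get_image(name): name is "scene" or "top" or "wrist"; returns the picture (384x512x3 uint8, red, green, blue); there is no depth.
- calibration(name): a dict with "fx", "fy", "cx", "cy" (pixels), "eye" and "attitude" of the camera in the world; the wrist camera has in their place "hand_eye" (4x4, takes a point from camera to tool coordinates, whose origin is the TCP and whose axes are the flange's). Camera axes: x right, y up, looking along -z (the intrinsics and any distortion apply to the point x, -y, -z); pixel columns grow to the right and rows downward; lengths in m; the calibration is good to about 2 mm. A picture is of the moment at which its call begins: read the wrist's pose just before it. calibration takes no time and is no camera call.
- ctrl.close_job(): hands the job in; it is judged then, once.
The state is a dict: "time": time; "joint_positions": joint angles; "qd": joint speeds; "joint_torque": joint torques, N m; "position": TCP position; "tool_rot": TCP orientation; "ft_force": force on the tool from outside, world axes, zero at the start; "torque": the same for the moment, N m; "grip_width": opening from 0.0 (shut) to 1.0 (fully open); "grip_force": force on a finger pad.
Only numpy, scipy, OpenCV 4.12 (cv2) and the standard library are available. Lean on these libraries where they do the work, as an engineer would, in place of code of your own. Each camera call takes 0.05 s, during which the arm holds its last target. There are 200 camera calls.

## Working session

There is one attempt and no reset: what is moved stays moved. The work goes in short steps, Python scripts to look and compute and a tool call to move; the robot and the scene stay as the last step left them, time stands still between calls to the robot, and variables do not carry over. Pictures are saved under pics/ and viewed, at most 10 in all, crops included, and the job is handed in when it is done.

Besides the shell and the picture viewer there is one more tool, called by a JSON object that holds its "name" and its "arguments". apply_moves: Moves the arm, as the interface text tells. Its arguments: {"type":"object","properties":{"dp":{"type":"array"},"twist":{"type":"array"},"fingers":{"type":"array"},"newtons":{"type":"number"}},"required":["dp","twist","fingers"]}

```bash
mkdir -p pics; ls; cat > h.py <<'E'
import numpy as np,cv2
from scipy.spatial.transform import Rotation as R
from bench import ctrl,get_image,calibration
def shot(n,f):
    s=ctrl.get_state(); im=get_image(n); cv2.imwrite('pics/'+f,im[:,:,::-1]); return s,im
E
python3 - <<'E'
from h import *
for n in('scene','top'):
    shot(n,n+'.png'); print(calibration(n))
print(calibration('wrist'));print(ctrl.get_state())
E
```

```text
pics
{'fx': 373.30902919885074, 'fy': 373.30902919885074, 'cx': 260.0680428578258, 'cy': 190.66502291786512, 'eye': array([ 1.05959444, -0.45141055,  0.65921815]), 'attitude': array([0.85552454, 0.39862821, 0.81181979])}
{'fx': 496.1475163428804, 'fy': 496.1475163428804, 'cx': 251.86909463748825, 'cy': 186.86165990116135, 'eye': array([ 0.21190216, -0.01167862,  1.7064909 ]), 'attitude': array([ 0.14097122, -0.15539655, -1.56498305])}
{'fx': 265.4061428848682, 'fy': 265.4061428848682, 'cx': 253.56117794149407, 'cy': 192.0850592526817, 'hand_eye': array([[-1.00158808e-04,  9.66168587e-01,  2.57911324e-01,
         7.06627241e-02],
       [ 9.99999842e-01,  2.39486635e-04, -5.08801509e-04,
         1.03900126e-03],
       [-5.53354350e-04,  2.57911233e-01, -9.66168458e-01,
        -1.62135964e-01],
       [ 0.00000000e+00,  0.00000000e+00,  0.00000000e+00,
         1.00000000e+00]])}
{'time': 0.1, 'joint_positions': array([-1.31687356,  0.32173184, -0.07006899,  1.45160984,  0.02259442,
        1.37077506, -0.0568963 ]), 'qd': array([-0.00021851, -0.00175762, -0.0007505 , -0.00249777, -0.00101283,
        0.00030803,  0.00112608]), 'joint_torque': array([-8.78850242e-04, -4.92571342e+01, -4.06388249e-01, -3.13399386e+01,
       -6.43173675e-02,  3.93753732e-02,  5.40363010e-05]), 'position': array([0.1543279 , 0.63088489, 0.22155328]), 'tool_rot': array([-3.75770704e-01, -3.11892285e+00,  2.72357206e-03]), 'ft_force': array([ 0.47488777, -0.79912144,  0.38085222]), 'torque': array([-0.0334831 ,  0.04034781,  0.02865142]), 'grip_force': 0.0, 'grip_width': 0.9991349390587771}
```

View pics/scene.png

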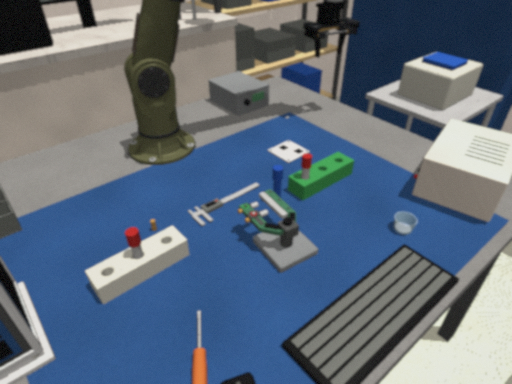

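View pics/top.png

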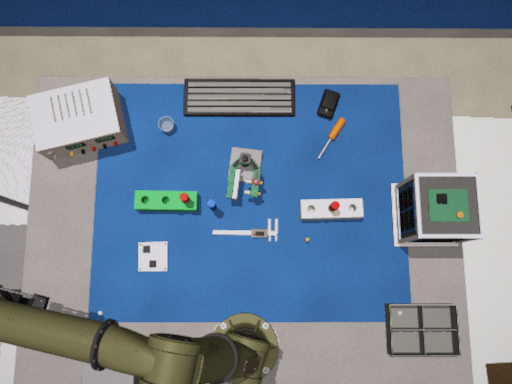

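The scene view shows the white rack's red post (133,240), the green rack's red post (306,165), the blue decoy (278,178) and the gauge (270,220). In the top view:
- White rack at (332,209), its cap at (335,206).
- Green rack at (166,200), its passed post at (184,198).
- Blue decoy at (211,205).
- Gauge at (245,175), mouth towards the robot.

Candidates for the post are red (335,206), red (184,198) and blue (211,205). I choose (335,206), which stands in the middle hole of the white rack.

```bash
cat >> h.py <<'E'
def cam(n,s=None):
    c=calibration(n)
    K=np.array([[c['fx'],0,c['cx']],[0,c['fy'],c['cy']],[0,0,1]])
    if n!='wrist': return K,R.from_rotvec(c['attitude']).as_matrix(),np.array(c['eye']),c
    T=np.eye(4);T[:3,:3]=R.from_rotvec(s['tool_rot']).as_matrix();T[:3,3]=s['position']
    M=T@c['hand_eye'];return K,M[:3,:3],M[:3,3],c
def ray(n,px,s=None):
    K,A,e,c=cam(n,s); d=np.linalg.inv(K)@[px[0],px[1],1]; return e,A@(d*[1,-1,-1])
def onz(n,px,z,s=None):
    e,d=ray(n,px,s); return e+d*(z-e[2])/d[2]
def blobs(im,lo,hi,amin=4):
    h=cv2.cvtColor(im,cv2.COLOR_RGB2HSV); m=cv2.inRange(h,np.array(lo),np.array(hi))
    n,l,st,ce=cv2.connectedComponentsWithStats(m)
    return [(st[i,4],ce[i].round(1),st[i,:4]) for i in range(1,n) if st[i,4]>=amin],m
E
python3 - <<'E'
from h import *
im=cv2.imread('pics/top.png')[:,:,::-1].copy()
print('red',[(a,c,onz('top',c,.12).round(4)) for a,c,_ in blobs(im,(0,150,80),(6,255,255))[0]])
print('green',[(a,c,onz('top',c,.05).round(4)) for a,c,_ in blobs(im,(50,120,60),(75,255,255),30)[0]])
for b,nm,z in((blobs(im,(50,150,60),(75,255,255),300)[1],'green',.05),(blobs(im,(0,0,150),(179,50,255))[1],'white',.05)):
    if nm=='white': b[:, :295]=0;b[:,370:]=0;b[:195]=0;b[225:]=0
    else: b[:,:130]=0;b[:,202:]=0;b[:185]=0;b[215:]=0
    r=cv2.minAreaRect(np.argwhere(b)[:,::-1].astype(np.float32));print(nm,r,onz('top',r[0],z))
for p in((237,183),(249,193),(257,182),(245,160)):print(p,onz('top',p,.077))
cv2.imwrite('pics/crop1.png',cv2.resize(im[140:230,200:380,::-1],None,fx=4,fy=4,interpolation=cv2.INTER_CUBIC))
E
```

```text
red [(np.int32(10), array([115. , 143.2]), array([0.661 , 0.4257, 0.12  ])), (np.int32(10), array([ 93.3, 148.2]), array([0.6438, 0.4961, 0.12  ])), (np.int32(55), array([183.9, 197.3]), array([0.4802, 0.1938, 0.12  ])), (np.int32(54), array([334.2, 205.6]), array([ 0.4536, -0.2928,  0.12  ]))]
green [(np.int32(858), array([165. , 201.4]), array([0.4779, 0.2662, 0.05  ]))]
green ((167.5, 203.0), (14.0, 59.0), 90.0) [0.47245987 0.25762141 0.05      ]
white ((331.47369384765625, 207.9750213623047), (19.45514488220215, 62.928035736083984), 88.53119659423828) [ 0.45617954 -0.29577906  0.05      ]
(237, 183) [0.53625803 0.0230622  0.077     ]
(249, 193) [ 0.50231441 -0.01714323  0.077     ]
(257, 182) [ 0.53978657 -0.04391125  0.077     ]
(245, 160) [ 0.61552646 -0.00352453  0.077     ]
```

View pics/crop1.png

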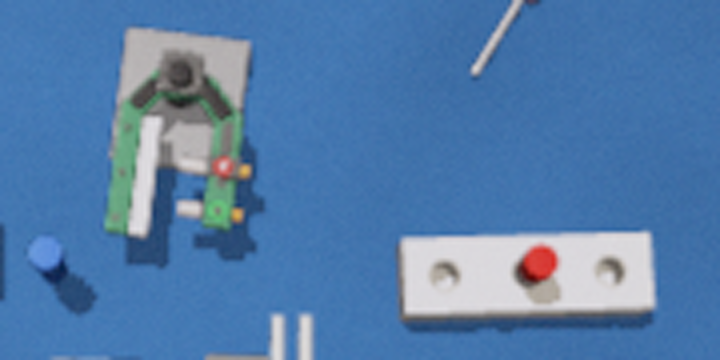

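The crop shows the red post in the middle hole of the white rack (540,262), with empty holes either side. The gauge's anvil bar runs (137,232)-(152,118), so its yaw is about -7°. The green dot is at (218,212) and the red dot at (222,167). Next I stop over the green rack for a closer look.

{"name": "apply_moves", "arguments": {"dp": [[-0.036,-0.028,0],[-0.036,-0.028,0],[-0.036,-0.028,0],[-0.036,-0.028,0],[-0.036,-0.028,0],[-0.036,-0.028,0],[-0.036,-0.028,0],[-0.036,-0.028,0],[-0.036,-0.028,0],[-0.036,-0.028,0]], "twist": [[0,0,-0.01],[0,0,-0.01],[0,0,-0.01],[0,0,-0.01],[0,0,-0.01],[0,0,-0.01],[0,0,-0.01],[0,0,-0.01],[0,0,-0.01],[0,0,-0.01]], "fingers": [0,0,0,0,0,0,0,0,0,0], "newtons": 40}}

```text
time: 1.1
position: [0.454, 0.2855, 0.2224]
tool_rot: [-0.219, -3.134, -0.0]
ft_force: [0.5, -0.2, 0.4]
grip_width: 1.001
grip_force: 0.0
```

{"name": "apply_moves", "arguments": {"dp": [[0,0,0],[0,0,0],[0,0,0]], "twist": [[0,0,0],[0,0,0],[0,0,0]], "fingers": [0,0,0]}}

```text
time: 1.4
position: [0.4522, 0.2883, 0.2222]
tool_rot: [-0.217, -3.133, -0.0]
ft_force: [0.0, -0.6, 0.4]
grip_width: 1.001
grip_force: 0.0
```

```bash
python3 - <<'E'
from h import *
import pickle
s,im=shot('wrist','w1.png'); pickle.dump(s,open('s1.pkl','wb'))
print(s['time'],s['position'],s['tool_rot'],R.from_rotvec(s['tool_rot']).as_matrix().round(4))
E
```

```text
1.4 [0.45220363 0.28833318 0.22224261] [-2.16552973e-01 -3.13313629e+00 -4.02999838e-04] [[-9.905e-01  1.376e-01 -1.000e-03]
 [ 1.376e-01  9.905e-01  3.000e-04]
 [ 1.000e-03  2.000e-04 -1.000e+00]]
```

View pics/w1.png

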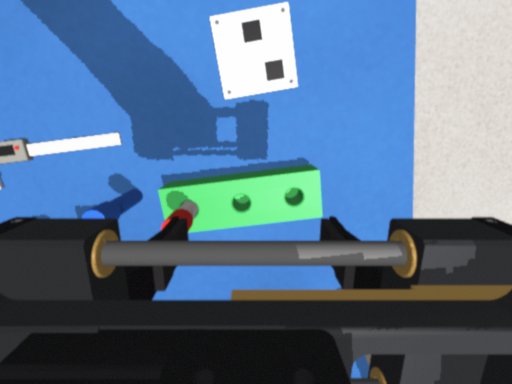

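The wrist picture shows the green rack with free holes at (242,202) and (294,196), and the passed post at (180,215).

```bash
python3 - <<'E'
from h import *
import pickle
s=pickle.load(open('s1.pkl','rb'))
im=cv2.imread('pics/w1.png')[:,:,::-1].copy()
h=cv2.cvtColor(im,cv2.COLOR_RGB2HSV)
sub=h[175:225,225:312]; 
P={}
for n,(u,v) in dict(s1=(242,202),s2=(294,196)).items():
    w=h[v-13:v+14,u-13:u+14]; m=((w[:,:,2]<130)).astype(np.uint8)
    print(np.median(w[:,:,2]),w[:,:,2].min())
    n_,l,st,ce=cv2.connectedComponentsWithStats(m); i=1+np.argmax(st[1:,4])
    b=st[i]; c=np.array([u-13+b[0]+(b[2]-1)/2,v-13+b[1]+(b[3]-1)/2]); print(n,b,c,onz('wrist',c,.05,s).round(4)); P[n]=onz('wrist',c,.05,s)
print(np.linalg.norm(P['s1']-P['s2']), 'rack corners:')
g=blobs(im,(45,120,60),(75,255,255),500)[1]; g[:150]=0;g[240:]=0
pts=np.argwhere(g)[:,::-1]
for p in((160,190),(319,169),(322,217)):print(onz('wrist',p,.05,s).round(4))
# top view check
t=cv2.imread('pics/top.png')[:,:,::-1]
for p in((145,200),(165,200)):print('top',onz('top',p,.05).round(4))
E
```

```text
241.0 90
s1 [  4  10  17  12 127] [241.  204.5] [0.4853 0.2683 0.05  ]
243.0 81
s2 [  5   7  17  15 138] [294. 197.] [0.4847 0.3386 0.05  ]
0.07033708707255935 rack corners:
[0.4512 0.1669 0.05  ]
[0.4521 0.3739 0.05  ]
[0.5175 0.373  0.05  ]
top [0.4826 0.3338 0.05  ]
top [0.4827 0.2664 0.05  ]
```

{"name": "apply_moves", "arguments": {"dp": [[-0.02,-0.039,0],[-0.02,-0.039,0],[-0.02,-0.039,0],[-0.02,-0.039,0],[-0.02,-0.039,0],[-0.02,-0.039,0],[-0.02,-0.039,0],[0,0,0],[0,0,0],[0,0,0]], "twist": [[0,0,0],[0,0,0],[0,0,0],[0,0,0],[0,0,0],[0,0,0],[0,0,0],[0,0,0],[0,0,0],[0,0,0]], "fingers": [0,0,0,0,0,0,0,0,0,0]}}

```text
time: 2.45
position: [0.5536, -0.0001, 0.2223]
tool_rot: [-0.214, -3.134, -0.001]
ft_force: [0.1, 0.3, 0.3]
grip_width: 0.999
grip_force: 0.0
```

```bash
python3 - <<'E'
from h import *
import pickle
s,im=shot('wrist','w2.png'); pickle.dump(s,open('s2.pkl','wb'))
print(s['time'],s['position'],s['tool_rot'])
cv2.imwrite('pics/w2c.png',cv2.resize(im[60:240,160:360,::-1],None,fx=3,fy=3,interpolation=cv2.INTER_CUBIC))
E
```

```text
2.45 [ 5.53563588e-01 -7.86779208e-05  2.22285331e-01] [-2.13782461e-01 -3.13360799e+00 -1.45616789e-03]
```

View pics/w2c.png

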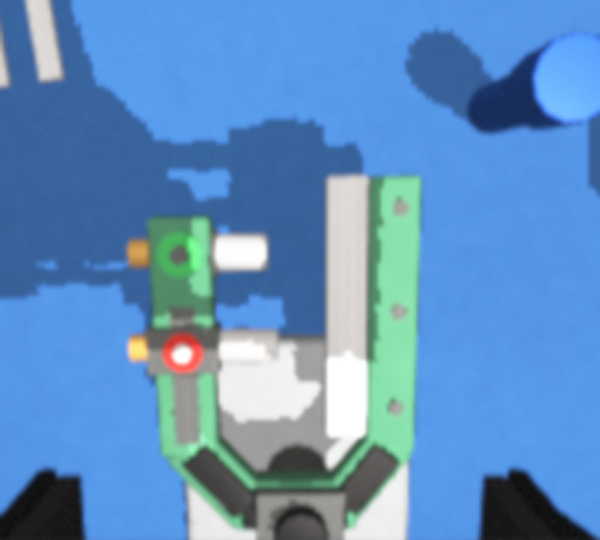

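The close crop shows the following in crop pixels (scale 3, offset 160,60):
- Anvil face edge at x≈327, from y=177 to 437.
- GO button tip at (267,253).
- NO-GO button tip at (277,347), beside the red dot.
- Gap widths of 20 px and 16.7 px, which fit 23 mm and 19.5 mm.

```bash
python3 - <<'E'
from h import *
import pickle
s=pickle.load(open('s2.pkl','rb'))
im=cv2.imread('pics/w2.png')[:,:,::-1]
g=cv2.GaussianBlur(cv2.cvtColor(im,cv2.COLOR_RGB2GRAY).astype(np.float32),(3,3),0)
# face edge: blue->white gradient near u=269; rows 122..168
E=[]
for v in range(122,168):
    d=g[v,264:275]; dd=np.diff(d); k=np.argmax(dd); w=dd.clip(0); w=w[max(0,k-1):k+2]
    E.append((264.5+np.average(np.arange(max(0,k-1),max(0,k-1)+len(w)),weights=w),v))
E=np.array(E); l=np.polyfit(E[:,1],E[:,0],1); print('edge u =',l,np.std(E[:,0]-np.polyval(l,E[:,1])))
f=lambda u,v,z=.07:onz('wrist',(u,v),z,s)
a,b=f(np.polyval(l,122),122),f(np.polyval(l,168),168)
ex=(b-a)/np.linalg.norm(b-a); ey=np.array([-ex[1],ex[0],0]); print('yaw',np.degrees(np.arctan2(ex[1],ex[0])))
top=f(160+345/3,60+177/3,.076); end=f(160+345/3,60+437/3,.076)
gt=f(160+267/3,60+253/3); nt=f(160+277/3,60+347/3)
dots=f(160+180/3,60+254/3,.077)
L=lambda p:((p-a)@ex,(p-a)@ey)
for n,p in dict(top=top,end=end,gt=gt,nt=nt,dot=dots).items(): print(n,p.round(4),np.round(L(p),4))
E
python3 - <<'E'
E
```

```text
edge u = [-1.06782720e-03  2.68630505e+02] 0.006075377580252805
yaw -7.0450999448527165
top [0.4846 0.035  0.076 ] [-0.0032  0.0069]
end [0.5859 0.0233 0.076 ] [0.0988 0.0077]
gt [0.5089 0.002  0.07  ] [ 0.025  -0.0228]
nt [0.5464 0.0008 0.07  ] [ 0.0623 -0.0194]
dot [ 0.5042 -0.0307  0.077 ] [ 0.0243 -0.0559]
```

Gauge pose: GO middle (0.510, 0.013), yaw -7.05°, and the anvil length measures 102 mm as specified. NO-GO sits 37 mm behind GO. Next is the post.

{"name": "apply_moves", "arguments": {"dp": [[0.004,-0.037,0],[0.004,-0.037,0],[0.004,-0.037,0],[0.004,-0.037,0],[0.004,-0.037,0],[0.004,-0.037,0],[0.004,-0.037,0],[0.004,-0.037,0],[0,0,0],[0,0,0]], "twist": [[0,0,-0.013],[0,0,0],[0,0,0],[0,0,0],[0,0,0],[0,0,0],[0,0,0],[0,0,0],[0,0,0],[0,0,0]], "fingers": [0,0,0,0,0,0,0,0,0,0]}}

```text
time: 3.5
position: [0.4846, -0.2913, 0.2225]
tool_rot: [0.198, 3.135, 0.001]
ft_force: [0.4, 1.1, 0.7]
grip_width: 0.998
grip_force: 0.0
```

```bash
python3 - <<'E'
from h import *
import pickle
s,im=shot('wrist','w3.png')
print(s['time'],s['position'],s['tool_rot'])
Rm=R.from_rotvec(s['tool_rot']).as_matrix()
bl,m=blobs(im,(0,120,60),(8,255,255),60)
for a,c,b in bl: print(a,c,b)
a,c,b=max(bl,key=lambda t:t[0])
y,x=np.nonzero(m[b[1]:b[1]+b[3],b[0]:b[0]+b[2]])
p=onz('wrist',(b[0]+(b[2]-1)/2,b[1]+(b[3]-1)/2),.115,s);print('bbox mid',p,'delta tool',(Rm.T@(p-s['position'])).round(4))
E
```

```text
3.5 [ 0.48457112 -0.29127996  0.22245924] [1.98420625e-01 3.13520515e+00 1.32805553e-03]
575 [246.7 162.8] [234 149  26  28]
89 [469.6 202.2] [464 197  14  12]
bbox mid [ 0.45424809 -0.29337601  0.115     ] delta tool [ 0.0298 -0.006   0.1075]
```

View pics/w3.png

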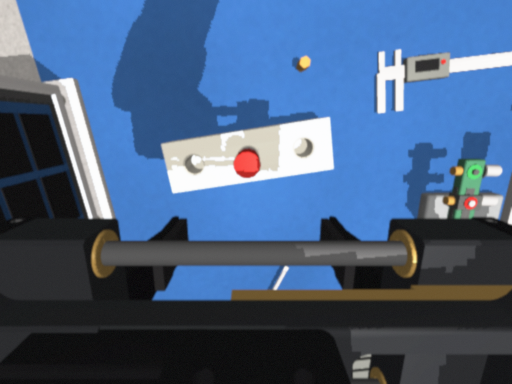

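The post's cap is at (247,163), with empty holes either side at (195,163) and (304,147). I align and descend.

{"name": "apply_moves", "arguments": {"dp": [[0.03,-0.006,0],[0,0,0.03],[0,0,0.035],[0,0,0.035],[0,0,0.025],[0,0,0.014],[0,0,0],[0,0,0]], "twist": [[0,0,0],[0,0,0],[0,0,0],[0,0,0],[0,0,0],[0,0,0],[0,0,0],[0,0,0]], "fingers": [0,0,0,0,0,0,0,0]}}

```text
time: 4.35
position: [0.4548, -0.2938, 0.0844]
tool_rot: [0.196, 3.134, -0.0]
ft_force: [0.2, -0.8, 0.2]
grip_width: 1.003
grip_force: 0.0
```

{"name": "apply_moves", "arguments": {"dp": [[0,0,0],[0,0,0],[0,0,0],[0,0,0],[0,0,0],[0,0,0],[0,0,0]], "twist": [[0,0,0],[0,0,0],[0,0,0],[0,0,0],[0,0,0],[0,0,0],[0,0,0]], "fingers": [0.5,0.8,0.8,0.8,0.8,0.8,0.8], "newtons": 50}}

```text
time: 5.05
position: [0.4537, -0.2943, 0.0835]
tool_rot: [0.199, 3.135, 0.0]
ft_force: [0.4, 0.3, -0.4]
grip_width: 0.449
grip_force: 0.0
```

{"name": "apply_moves", "arguments": {"dp": [[0,0,0],[0,0,0],[0,0,0],[0,0,0],[0,0,0]], "twist": [[0,0,0],[0,0,0],[0,0,0],[0,0,0],[0,0,0]], "fingers": [0.9,0.9,0.9,0.9,0.9], "newtons": 50}}

```text
time: 5.55
position: [0.4537, -0.2943, 0.0835]
tool_rot: [-0.199, -3.135, 0.0]
ft_force: [-0.2, -0.1, -0.1]
grip_width: 0.304
grip_force: 50.0
```

{"name": "apply_moves", "arguments": {"dp": [[0,0,-0.01],[0,0,-0.025],[0,0,-0.03],[0,0,-0.03],[0,0,-0.02],[0,0,0],[0,0.02,0],[0.002,0.036,0],[0.002,0.036,0],[0.002,0.036,0]], "twist": [[0,0,0],[0,0,0],[0,0,0],[0,0,0],[0,0,0],[0,0,0],[0,0,0],[0,0,0],[0,0,0],[0,0,0]], "fingers": [0.9,0.9,0.9,0.9,0.9,0.9,0.9,0.9,0.9,0.9]}}

```text
time: 6.55
position: [0.4629, -0.165, 0.1972]
tool_rot: [-0.2, -3.133, -0.001]
ft_force: [-0.4, -0.8, -1.8]
grip_width: 0.305
grip_force: 50.0
```

{"name": "apply_moves", "arguments": {"dp": [[0.002,0.036,0],[0.002,0.036,0],[0.002,0.036,0],[0.002,0.036,0],[0.002,0.022,0],[0.001,0.014,0],[0,0,0],[0,0,0],[0,0,0]], "twist": [[0,0,0],[0,0,0],[0,0,0],[0,0,0],[0,0,0],[0,0,0],[0,0,0],[0,0,0],[0,0,0]], "fingers": [0.9,0.9,0.9,0.9,0.9,0.9,0.9,0.9,0.9]}}

```text
time: 7.45
position: [0.4757, 0.0115, 0.1984]
tool_rot: [-0.203, -3.135, 0.001]
ft_force: [0.5, 0.4, -2.0]
grip_width: 0.305
grip_force: 50.0
```

```bash
python3 - <<'E'
from h import *
s,im=shot('wrist','w4.png')
print(s['time'],s['position'],s['tool_rot'],s['grip_force'],s['grip_width'],s['ft_force'])
Rm=R.from_rotvec(s['tool_rot']).as_matrix(); print((Rm.T@(np.array([.4779,.0131,.0985])-s['position'])).round(4))
b=[k for k in blobs(im,(0,120,60),(8,255,255),40)[0]];print(b)
cv2.imwrite('pics/w4c.png',cv2.resize(im[60:300,130:390,::-1],None,fx=2.5,fy=2.5,interpolation=cv2.INTER_CUBIC))
E
```

```text
7.45 [0.47569254 0.01149129 0.19836083] [-2.03273064e-01 -3.13471028e+00  8.76072237e-04] 50.00610867748037 0.3051781445010516 [ 0.54674756  0.42194364 -1.96358195]
[-0.002   0.0019  0.0999]
[(np.int32(1138), array([442.4, 176.6]), array([417, 162,  50,  31], dtype=int32)), (np.int32(774), array([253.5, 230.8]), array([232, 218,  44,  23], dtype=int32)), (np.int32(835), array([253.5, 273.7]), array([228, 265,  52,  22], dtype=int32))]
```

View pics/w4c.png

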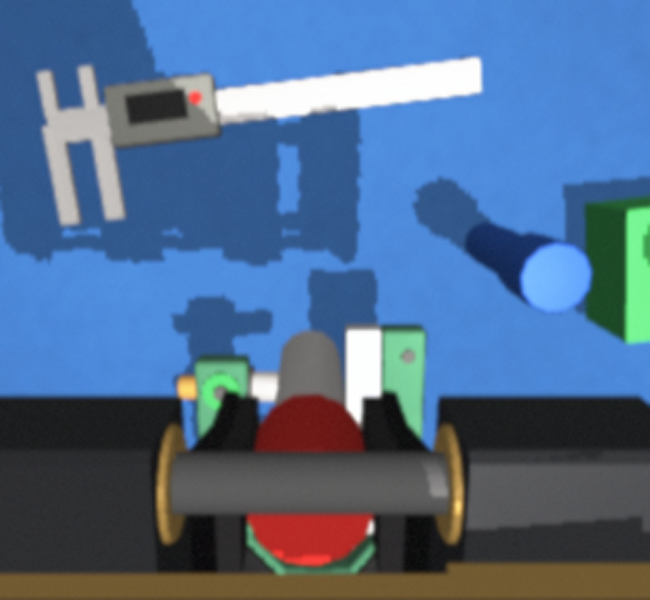

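The post hangs upright and centred (cap and shaft at column 254), left of the anvil bar and short of the GO button. I lower it into the mouth.

{"name": "apply_moves", "arguments": {"dp": [[-0.002,0.001,0.01],[0,0.001,0.02],[0,0,0.025],[0,0,0.025],[0,0,0.015],[0,0,0.005],[0,0,0],[0,0,0],[0,0,0]], "twist": [[0,0,0],[0,0,0],[0,0,0],[0,0,0],[0,0,0],[0,0,0],[0,0,0],[0,0,0],[0,0,0]], "fingers": [0.9,0.9,0.9,0.9,0.9,0.9,0.9,0.9,0.9]}}

```text
time: 8.4
position: [0.479, 0.0151, 0.0996]
tool_rot: [0.199, 3.133, 0.001]
ft_force: [0.5, -0.5, -2.9]
grip_width: 0.308
grip_force: 50.0
```

```bash
cat >> h.py <<'E'
def gst():
    s=ctrl.get_state(); ex=np.array([.99245,-.12265,0]);ey=np.array([.12265,.99245,0]);o=np.array([.5102,.0132,0])
    p=s['position']-o; F=s['ft_force']; Rm=R.from_rotvec(s['tool_rot']).as_matrix()
    print('t',round(s['time'],2),'gauge xy mm',(p@ex*1e3).round(2),(p@ey*1e3).round(2),'foot',(s['position'][2]-.0735).round(4),'F gx gy z',(F@ex).round(2),(F@ey).round(2),F[2].round(2),'tooly yaw',np.degrees(np.arctan2(-Rm[0,1],Rm[1,1])).round(2),'tilt',Rm[:,2].round(4))
E
python3 -c "
from h import *
gst()"
```

```text
t 8.4 gauge xy mm -31.25 -1.9 foot 0.0261 F gx gy z 0.57 -0.46 -2.94 tooly yaw -7.27 tilt [ 2.1e-03  5.0e-04 -1.0e+00]
```

{"name": "apply_moves", "arguments": {"dp": [[0,0.001,0],[0,0.0005,0],[0,0,0]], "twist": [[0,0,0],[0,0,0],[0,0,0]], "fingers": [0.9,0.9,0.9]}}

```text
time: 8.7
position: [0.4785, 0.0166, 0.0989]
tool_rot: [0.199, 3.135, 0.0]
ft_force: [0.1, -0.5, -2.3]
grip_width: 0.307
grip_force: 50.0
```

```bash
python3 -c "
from h import *
gst()"
```

```text
t 8.7 gauge xy mm -31.9 -0.52 foot 0.0254 F gx gy z 0.16 -0.47 -2.32 tooly yaw -7.26 tilt [ 7.e-04  1.e-04 -1.e+00]
```

{"name": "apply_moves", "arguments": {"dp": [[0,0.0005,0],[0,0.0005,0],[0,0,0]], "twist": [[0,0,0],[0,0,0],[0,0,0]], "fingers": [0.9,0.9,0.9]}}

```text
time: 9.0
position: [0.4784, 0.017, 0.0986]
tool_rot: [0.199, 3.135, -0.001]
ft_force: [1.0, -3.4, -0.8]
grip_width: 0.308
grip_force: 50.0
```

```bash
python3 -c "
from h import *
gst()"
```

```text
t 9.0 gauge xy mm -32.07 -0.17 foot 0.0251 F gx gy z 1.38 -3.23 -0.82 tooly yaw -7.28 tilt [-0.e+00 -8.e-04 -1.e+00]
```

{"name": "apply_moves", "arguments": {"dp": [[0,-0.0004,0],[-0.003,0,0],[-0.003,0,0],[-0.003,0,0],[-0.003,0,0],[-0.002,0,0],[0,0,0]], "twist": [[0,0,0],[0,0,0],[0,0,0],[0,0,0],[0,0,0],[0,0,0],[0,0,0]], "fingers": [0.9,0.9,0.9,0.9,0.9,0.9,0.9]}}

```text
time: 9.7
position: [0.4924, 0.0151, 0.0984]
tool_rot: [-0.199, -3.135, 0.001]
ft_force: [-1.0, -4.7, -3.2]
grip_width: 0.305
grip_force: 50.0
```

```bash
python3 -c "
from h import *
gst()"
```

```text
t 9.7 gauge xy mm -17.87 -0.34 foot 0.0249 F gx gy z -0.41 -4.8 -3.25 tooly yaw -7.28 tilt [-0.e+00 -6.e-04 -1.e+00]
```

{"name": "apply_moves", "arguments": {"dp": [[-0.002,0,0],[-0.002,0,0],[-0.002,0,0],[0,0,0]], "twist": [[0,0,0],[0,0,0],[0,0,0],[0,0,0]], "fingers": [0.9,0.9,0.9,0.9]}}

```text
time: 10.1
position: [0.4984, 0.0144, 0.0985]
tool_rot: [0.199, 3.135, -0.001]
ft_force: [-1.7, -4.4, -2.7]
grip_width: 0.311
grip_force: 50.0
```

```bash
python3 -c "
from h import *
gst()"
```

```text
t 10.1 gauge xy mm -11.89 -0.3 foot 0.025 F gx gy z -1.16 -4.58 -2.72 tooly yaw -7.28 tilt [ 1.e-04 -4.e-04 -1.e+00]
```

{"name": "apply_moves", "arguments": {"dp": [[0,-0.0005,0],[-0.002,0,0],[-0.002,0,0],[-0.002,0,0],[0,0,0]], "twist": [[0,0,0],[0,0,0],[0,0,0],[0,0,0],[0,0,0]], "fingers": [0.9,0.9,0.9,0.9,0.9]}}

```text
time: 10.6
position: [0.5046, 0.0135, 0.0987]
tool_rot: [0.199, 3.134, 0.0]
ft_force: [-1.9, -3.4, -2.5]
grip_width: 0.304
grip_force: 50.0
```

```bash
python3 -c "
from h import *
gst()"
```

```text
t 10.6 gauge xy mm -5.58 -0.38 foot 0.0252 F gx gy z -1.43 -3.59 -2.53 tooly yaw -7.27 tilt [ 9.e-04  1.e-04 -1.e+00]
```

{"name": "apply_moves", "arguments": {"dp": [[-0.002,0,0],[-0.002,0,0],[-0.002,0,0],[0,0,0]], "twist": [[0,0,0],[0,0,0],[0,0,0],[0,0,0]], "fingers": [0.9,0.9,0.9,0.9]}}

```text
time: 11.0
position: [0.5105, 0.0128, 0.0986]
tool_rot: [0.199, 3.134, 0.0]
ft_force: [-1.3, -2.9, -2.8]
grip_width: 0.304
grip_force: 50.0
```

```bash
python3 -c "
from h import *
gst()"
```

```text
t 11.0 gauge xy mm 0.39 -0.4 foot 0.0251 F gx gy z -0.96 -3.01 -2.83 tooly yaw -7.26 tilt [ 8.e-04  1.e-04 -1.e+00]
```

Inside the GO gap (x≈0), running freely. I go on towards NO-GO.

{"name": "apply_moves", "arguments": {"dp": [[-0.002,-0.0002,0],[-0.003,0,0],[-0.003,0,0],[-0.003,0,0],[-0.003,0,0],[-0.002,0,0],[0,0,0]], "twist": [[0,0,0],[0,0,0],[0,0,0],[0,0,0],[0,0,0],[0,0,0],[0,0,0]], "fingers": [0.9,0.9,0.9,0.9,0.9,0.9,0.9]}}

```text
time: 11.7
position: [0.5265, 0.0107, 0.0986]
tool_rot: [0.199, 3.134, 0.0]
ft_force: [0.4, -1.5, -2.9]
grip_width: 0.306
grip_force: 50.0
```

```bash
python3 -c "
from h import *
gst()"
```

```text
t 11.7 gauge xy mm 16.53 -0.52 foot 0.0251 F gx gy z 0.63 -1.48 -2.88 tooly yaw -7.26 tilt [ 1.1e-03  2.0e-04 -1.0e+00]
```

{"name": "apply_moves", "arguments": {"dp": [[-0.001,0,0],[-0.001,0,0],[-0.001,0,0],[0,0,0]], "twist": [[0,0,0],[0,0,0],[0,0,0],[0,0,0]], "fingers": [0.9,0.9,0.9,0.9]}}

```text
time: 12.1
position: [0.5291, 0.0102, 0.0986]
tool_rot: [0.199, 3.135, 0.001]
ft_force: [-0.8, -1.0, -1.5]
grip_width: 0.31
grip_force: 50.0
```

```bash
python3 -c "
from h import *
gst()"
```

```text
t 12.1 gauge xy mm 19.1 -0.62 foot 0.0251 F gx gy z -0.71 -1.14 -1.54 tooly yaw -7.26 tilt [ 5.e-04  3.e-04 -1.e+00]
```

{"name": "apply_moves", "arguments": {"dp": [[-0.0005,0,0],[-0.0005,0,0],[-0.0005,0,0],[0,0,0]], "twist": [[0,0,0],[0,0,0],[0,0,0],[0,0,0]], "fingers": [0.9,0.9,0.9,0.9]}}

```text
time: 12.5
position: [0.5305, 0.0101, 0.0987]
tool_rot: [0.199, 3.135, 0.001]
ft_force: [-0.0, -0.2, -2.5]
grip_width: 0.307
grip_force: 50.0
```

```bash
python3 -c "
from h import *
gst()"
```

```text
t 12.5 gauge xy mm 20.55 -0.63 foot 0.0252 F gx gy z 0.02 -0.23 -2.54 tooly yaw -7.26 tilt [ 5.e-04  3.e-04 -1.e+00]
```

{"name": "apply_moves", "arguments": {"dp": [[-0.0005,0,0],[-0.0005,0,0],[0,0,0]], "twist": [[0,0,0],[0,0,0],[0,0,0]], "fingers": [0.9,0.9,0.9]}}

```text
time: 12.8
position: [0.5312, 0.0099, 0.0985]
tool_rot: [-0.199, -3.135, -0.0]
ft_force: [-0.6, 0.7, -2.5]
grip_width: 0.307
grip_force: 50.0
```

```bash
python3 -c "
from h import *
gst()"
```

```text
t 12.8 gauge xy mm 21.28 -0.65 foot 0.025 F gx gy z -0.66 0.62 -2.5 tooly yaw -7.26 tilt [-2.e-04  3.e-04 -1.e+00]
```

{"name": "apply_moves", "arguments": {"dp": [[-0.0005,0.0002,0],[-0.0005,0,0],[0,0,0]], "twist": [[0,0,0],[0,0,0],[0,0,0]], "fingers": [0.9,0.9,0.9]}}

```text
time: 13.1
position: [0.5319, 0.0099, 0.0984]
tool_rot: [-0.199, -3.134, -0.0]
ft_force: [-2.2, 1.6, -1.5]
grip_width: 0.308
grip_force: 50.0
```

```bash
python3 -c "
from h import *
gst()"
```

```text
t 13.1 gauge xy mm 21.91 -0.62 foot 0.0249 F gx gy z -2.39 1.34 -1.48 tooly yaw -7.27 tilt [-1.e-03  2.e-04 -1.e+00]
```

{"name": "apply_moves", "arguments": {"dp": [[-0.0005,0,0],[0,0,0]], "twist": [[0,0,0],[0,0,0]], "fingers": [0.9,0.9]}}

```text
time: 13.3
position: [0.5323, 0.0099, 0.0983]
tool_rot: [-0.199, -3.134, -0.0]
ft_force: [-3.0, 1.0, -1.5]
grip_width: 0.305
grip_force: 50.0
```

```bash
python3 -c "
from h import *
gst()"
```

```text
t 13.3 gauge xy mm 22.29 -0.56 foot 0.0248 F gx gy z -3.08 0.65 -1.5 tooly yaw -7.26 tilt [-1.2e-03  2.0e-04 -1.0e+00]
```

Stopped by NO-GO at x≈22, as predicted. I lean a little more, then hold.

{"name": "apply_moves", "arguments": {"dp": [[-0.0004,0,0],[0,0,0],[0,0,0]], "twist": [[0,0,0],[0,0,0],[0,0,0]], "fingers": [0.9,0.9,0.9]}}

```text
time: 13.6
position: [0.5326, 0.0099, 0.0983]
tool_rot: [-0.199, -3.134, -0.0]
ft_force: [-4.0, 2.1, -2.3]
grip_width: 0.303
grip_force: 50.0
```

```bash
python3 -c "
from h import *
gst()"
```

```text
t 13.6 gauge xy mm 22.68 -0.57 foot 0.0248 F gx gy z -4.24 1.58 -2.32 tooly yaw -7.26 tilt [-1.2e-03  2.0e-04 -1.0e+00]
```

{"name": "apply_moves", "arguments": {"dp": [[0,0,0],[0,0,0],[0,0,0]], "twist": [[0,0,0],[0,0,0],[0,0,0]], "fingers": [0.9,0.9,0.9]}}

```text
time: 13.9
position: [0.5328, 0.0098, 0.0983]
tool_rot: [-0.199, -3.134, -0.0]
ft_force: [-3.9, 1.7, -2.1]
grip_width: 0.302
grip_force: 50.0
```

```bash
python3 -c "
from h import *
gst()"
```

```text
t 13.9 gauge xy mm 22.83 -0.56 foot 0.0248 F gx gy z -4.11 1.21 -2.05 tooly yaw -7.26 tilt [-9.e-04  2.e-04 -1.e+00]
```

{"name": "apply_moves", "arguments": {"dp": [[0,0,0],[0,0,0],[0,0,0],[0,0,0],[0,0,0],[0,0,0],[0,0,0],[0,0,0]], "twist": [[0,0,0],[0,0,0],[0,0,0],[0,0,0],[0,0,0],[0,0,0],[0,0,0],[0,0,0]], "fingers": [0.9,0.9,0.9,0.9,0.9,0.9,0.9,0.9]}}

```text
time: 14.7
position: [0.5329, 0.0098, 0.0984]
tool_rot: [-0.199, -3.135, -0.0]
ft_force: [-4.9, 1.8, -3.4]
grip_width: 0.308
grip_force: 50.0
```

```bash
python3 -c "
from h import *
gst()"
```

```text
t 14.7 gauge xy mm 22.98 -0.54 foot 0.0249 F gx gy z -5.09 1.18 -3.42 tooly yaw -7.26 tilt [-5.e-04  2.e-04 -1.e+00]
```

NO-GO held the post for over a second at 4–5 N. I back off, lift out and carry it to slot2.

{"name": "apply_moves", "arguments": {"dp": [[0.001,0,0],[0.002,-0.0003,0],[0,0,0],[0,0,-0.01],[0,0,-0.02],[0,0,-0.03],[0,0,-0.03],[0,0,-0.02],[0,0,0]], "twist": [[0,0,0],[0,0,0],[0,0,0],[0,0,0],[0,0,0],[0,0,0],[0,0,0],[0,0,0],[0,0,0]], "fingers": [0.9,0.9,0.9,0.9,0.9,0.9,0.9,0.9,0.9]}}

```text
time: 15.6
position: [0.5335, 0.0091, 0.2132]
tool_rot: [0.2, 3.126, 0.002]
ft_force: [1.2, -0.3, -2.2]
grip_width: 0.307
grip_force: 50.0
```

{"name": "apply_moves", "arguments": {"dp": [[0.005,0.02,0],[0.01,0.036,0],[0.01,0.036,0],[0.01,0.036,0],[0.01,0.036,0],[0.01,0.036,0],[0.01,0.036,0],[0.01,0.036,0],[0.008,0.03,0],[0.004,0.018,0]], "twist": [[0,0,0],[0,0,0],[0,0,0],[0,0,0],[0,0,0],[0,0,0],[0,0,0],[0,0,0],[0,0,0],[0,0,0]], "fingers": [0.9,0.9,0.9,0.9,0.9,0.9,0.9,0.9,0.9,0.9]}}

```text
time: 16.6
position: [0.4832, 0.3411, 0.2075]
tool_rot: [-0.194, -3.135, -0.0]
ft_force: [0.3, -0.2, -2.6]
grip_width: 0.306
grip_force: 50.0
```

{"name": "apply_moves", "arguments": {"dp": [[0,0,0],[0,0,0],[0,0,0]], "twist": [[0,0,0],[0,0,0],[0,0,0]], "fingers": [0.9,0.9,0.9]}}

```text
time: 16.9
position: [0.4854, 0.3359, 0.2084]
tool_rot: [0.204, 3.134, -0.002]
ft_force: [0.7, 0.1, -1.4]
grip_width: 0.304
grip_force: 50.0
```

```bash
python3 - <<'E'
from h import *
s,im=shot('wrist','w5.png')
Rm=R.from_rotvec(s['tool_rot']).as_matrix(); print(s['time'],s['position'],(Rm.T@(np.array([.4845,.339,.135])-s['position'])).round(4),Rm[:,2].round(4))
gst()
cv2.imwrite('pics/w5c.png',cv2.resize(im[60:300,130:390,::-1],None,fx=2.5,fy=2.5,interpolation=cv2.INTER_CUBIC))
E
```

```text
16.9 [0.48538516 0.33594683 0.20840537] [0.0013 0.003  0.0734] [ 4.0e-04 -1.2e-03 -1.0e+00]
t 16.95 gauge xy mm -64.29 317.42 foot 0.135 F gx gy z 0.21 -0.42 -2.53 tooly yaw -7.44 tilt [ 4.e-04 -8.e-04 -1.e+00]
```

View pics/w5c.png

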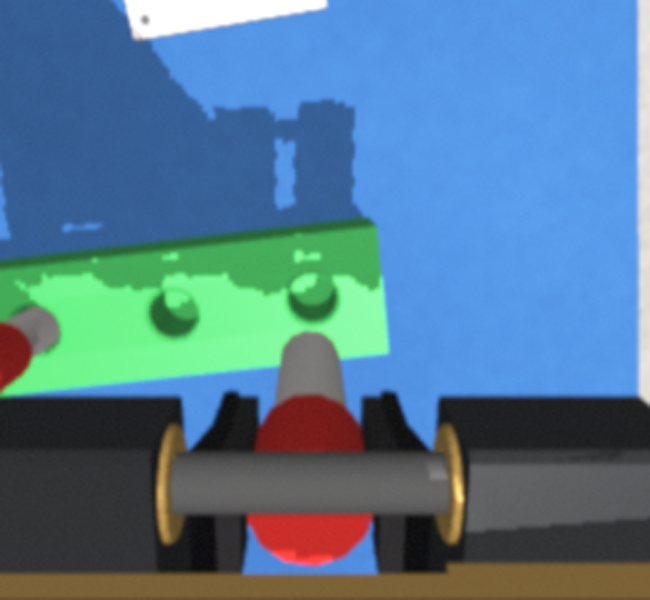

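The post is above the rack with slot2 at crop (312,296), which is pixel (254.8,178.4). I check the hole position once more from here.

```bash
python3 - <<'E'
from h import *
s=ctrl.get_state()
for p in((254.8,178.0),(200,185)): print(onz('wrist',p,.05,s).round(4))
p=onz('wrist',(254.8,178),.05,s)
Rm=R.from_rotvec(s['tool_rot']).as_matrix(); print(s['position'],(Rm.T@(p-s['position'])).round(4))
E
```

```text
[0.4829 0.3391 0.05  ]
[0.4829 0.2705 0.05  ]
[0.48533177 0.33611151 0.20854213] [0.0029 0.0028 0.1585]
```

{"name": "apply_moves", "arguments": {"dp": [[0.0015,0.002,0.015],[0,0,0.025],[0,0,0.02],[0,0,0.015],[0,0,0.006],[0,0,0],[0,0,0]], "twist": [[0,0,0],[0,0,0],[0,0,0],[0,0,0],[0,0,0],[0,0,0],[0,0,0]], "fingers": [0.9,0.9,0.9,0.9,0.9,0.9,0.9]}}

```text
time: 17.65
position: [0.4837, 0.3406, 0.1283]
tool_rot: [0.199, 3.134, 0.001]
ft_force: [0.3, 0.2, -1.3]
grip_width: 0.31
grip_force: 50.0
```

{"name": "apply_moves", "arguments": {"dp": [[0,0,0.003],[0,0,0.003],[0,0,0.003],[0,0,0]], "twist": [[0,0,0],[0,0,0],[0,0,0],[0,0,0]], "fingers": [0.9,0.9,0.9,0.9]}}

```text
time: 18.05
position: [0.485, 0.3411, 0.1227]
tool_rot: [0.199, 3.131, 0.005]
ft_force: [-2.8, -2.6, 12.9]
grip_width: 0.311
grip_force: 50.0
```

Foot on the rim: the reading is about 3 mm too far in y, since the arm settled differently. I lift slightly and correct.

{"name": "apply_moves", "arguments": {"dp": [[0,0,-0.007],[0.0005,-0.003,0],[0,0,0],[0,0,0],[0,0,0]], "twist": [[0,0,0],[0,0,0],[0,0,0],[0,0,0],[0,0,0]], "fingers": [0.9,0.9,0.9,0.9,0.9]}}

```text
time: 18.55
position: [0.4819, 0.3373, 0.1249]
tool_rot: [-0.199, -3.135, 0.001]
ft_force: [-0.0, 0.1, -2.4]
grip_width: 0.303
grip_force: 50.0
```

{"name": "apply_moves", "arguments": {"dp": [[0,0,0.003],[0,0,0.003],[0,0,0.003],[0,0,0]], "twist": [[0,0,0],[0,0,0],[0,0,0],[0,0,0]], "fingers": [0.9,0.9,0.9,0.9]}}

```text
time: 18.95
position: [0.4818, 0.3372, 0.1158]
tool_rot: [-0.199, -3.134, 0.001]
ft_force: [-1.1, -0.7, -1.7]
grip_width: 0.304
grip_force: 50.0
```

In the hole with little force, so I continue down.

{"name": "apply_moves", "arguments": {"dp": [[0,0,0.004],[0,0,0.004],[0,0,0.004],[0,0,0]], "twist": [[0,0,0],[0,0,0],[0,0,0],[0,0,0]], "fingers": [0.9,0.9,0.9,0.9]}}

```text
time: 19.35
position: [0.4817, 0.3371, 0.1037]
tool_rot: [-0.199, -3.134, 0.002]
ft_force: [-0.7, -0.5, -1.0]
grip_width: 0.306
grip_force: 50.0
```

{"name": "apply_moves", "arguments": {"dp": [[0,0,0.005],[0,0,0.005],[0,0,0.005],[0,0,0]], "twist": [[0,0,0],[0,0,0],[0,0,0],[0,0,0]], "fingers": [0.9,0.9,0.9,0.9]}}

```text
time: 19.75
position: [0.4816, 0.3371, 0.0885]
tool_rot: [-0.199, -3.134, 0.002]
ft_force: [-0.6, -0.3, -2.6]
grip_width: 0.307
grip_force: 50.0
```

{"name": "apply_moves", "arguments": {"dp": [[0,0,0.002],[0,0,0.002],[0,0,0]], "twist": [[0,0,0],[0,0,0],[0,0,0]], "fingers": [0.9,0.9,0.9]}}

```text
time: 20.05
position: [0.4821, 0.3374, 0.0854]
tool_rot: [-0.199, -3.135, 0.0]
ft_force: [0.3, -0.7, -3.3]
grip_width: 0.308
grip_force: 50.0
```

{"name": "apply_moves", "arguments": {"dp": [[0,0,0.001],[0,0,0.0005],[0,0,0]], "twist": [[0,0,0],[0,0,0],[0,0,0]], "fingers": [0.9,0.9,0.9]}}

```text
time: 20.35
position: [0.4822, 0.3375, 0.0841]
tool_rot: [0.199, 3.135, 0.0]
ft_force: [-0.2, 0.3, -2.0]
grip_width: 0.307
grip_force: 50.0
```

{"name": "apply_moves", "arguments": {"dp": [[0,0,0],[0,0,0],[0,0,0],[0,0,0],[0,0,0],[0,0,0],[0,0,0],[0,0,0]], "twist": [[0,0,0],[0,0,0],[0,0,0],[0,0,0],[0,0,0],[0,0,0],[0,0,0],[0,0,0]], "fingers": [0.55,0.4,0.3,0.3,0.3,0.3,0.3,0.3]}}

```text
time: 21.15
position: [0.4822, 0.3375, 0.0841]
tool_rot: [0.199, 3.135, 0.0]
ft_force: [0.9, -0.8, 0.9]
grip_width: 0.698
grip_force: 0.0
```

{"name": "apply_moves", "arguments": {"dp": [[0,0,-0.01],[0,0,-0.02],[0,0,-0.03],[0,0,-0.03],[0,0,-0.03],[-0.02,0,0],[-0.03,0,0],[0,0,0],[0,0,0],[0,0,0]], "twist": [[0,0,0],[0,0,0],[0,0,0],[0,0,0],[0,0,0],[0,0,0],[0,0,0],[0,0,0],[0,0,0],[0,0,0]], "fingers": [0.3,0.3,0.3,0.3,0.3,0.3,0.3,0.3,0.3,0.3]}}

```text
time: 22.15
position: [0.5309, 0.3317, 0.2042]
tool_rot: [-0.198, -3.135, -0.001]
ft_force: [0.6, 0.4, -1.3]
grip_width: 0.7
grip_force: 0.0
```

```bash
python3 - <<'E'
from h import *
s,im=shot('wrist','w6.png'); print(s['time'],s['position'])
for a,c,b in blobs(im,(0,120,60),(8,255,255),60)[0]: print(a,c,b,onz('wrist',(b[0]+(b[2]-1)/2,b[1]+(b[3]-1)/2),.118,s).round(4))
E
```

```text
22.15 [0.53090962 0.33165722 0.20420547]
664 [252.9 147.2] [239 133  29  30] [0.4843 0.3383 0.118 ]
944 [112.4 161.7] [ 92 148  43  29] [0.4811 0.2061 0.118 ]
```

View pics/w6.png

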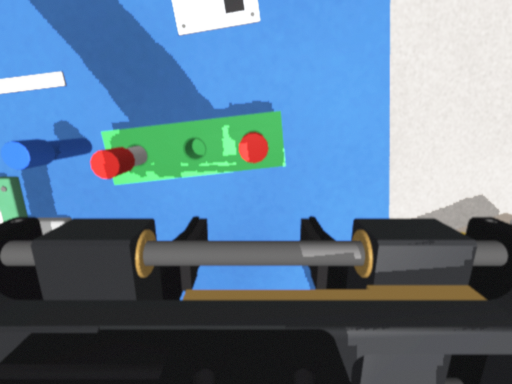

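The post stands home in slot2 with its cap at (253,147), upright and released. The passed post at (112,162) is undisturbed and the gripper is clear, so I hand in.

```bash
python3 -c "
from h import *
print(ctrl.close_job())"
```

```text
the job is handed in; nothing more can be done
None
```

The post slid through the GO gap and was stopped by the NO-GO anvil, where I leaned on it at about 4–5 N for just over a second; it now stands released in the green rack's slot2, and the job was handed in at about 22 s with no verdict returned.

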